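# Set a circuit board under the boom microscope and hold it on the mark

## Task

Set the white circuit-board carrier down flat and square in the pocket of the inspection stage, without dropping it, and let go of it. Then press the red lock button to release the microscope boom, and pull the boom out by its orange knob until the yellow pointer stands at the middle of the blue clip on the scale. A spring draws the boom back, so finish while still holding it there, and leave the other things on the bench where they are.

Things in the scene. Friction and masses are not known exactly. Their poses are not given: they have to be found in the camera images.
- carrier: Loose white carrier with a green circuit board on top: 50 (own x) x 80 (own y) x 16 mm, about 140 g (100 to 190); chips stand 2 mm higher. Origin: centre of the underside, z up. It lies flat on the table. Take it across its 50 mm width.
- stage: Fixed inspection stage, aluminium plate 78 (x) x 108 (y) x 10 mm with a black rim 6 mm high and 12 mm wide around a pocket of 54 (x) x 84 (y) mm. The rim's two long sides (at +x and -x) have gaps 40 mm long at their middle for the fingers. Origin: centre of the underside, z up. Either end of the carrier may point to +y. Once the boom is out to the mark, the microscope is over the middle of the pocket.
- pocket (a point): Centre of the pocket's floor, 10 mm above the table, axes as the stage's. A seated carrier has its origin here; it stands 10 mm proud of the rim (rim top 16 mm above the table).
- stand: Fixed microscope stand. Base 110 (x) x 130 (y) x 12 mm, column, and on it an aluminium sleeve 30 mm square and 190 mm long along the stand's y, from y = -130 to +60 mm, underside at 140 mm, top at 170 mm above the table. The boom slides out of its +y end, along the stand's +y axis. A white scale ledge runs along the sleeve's +x side (x 15 to 39 mm, 150 mm high), a line every 10 mm. Origin: on the table, below the sleeve's axis, z up.
- lock (a joint): Travel of the red lock button, 0 (up) to 0.006 m (pressed fully down). Takes 1.4 N to start, 4 N fully down; frees the boom from about 0.0035 m on. It springs up when let go; that does not stop the boom being pulled out.
- lock_top (a point): Centre of the button's top face, 28 mm across, 182 mm above the table when up; on top of the sleeve at the stand's y = -20 mm. Pressed straight down; it stands in a black collar 38 mm across, top 172 mm above the table; fully down, the button's top is still 4 mm above the collar.
- boom (a joint): How far the boom is out, 0 (home, locked) to 0.18 m. While locked it cannot move by more than about 1 mm. Freed, it springs out by itself and rests at about 0.03 m; beyond 0.035 m a spring (40 N/m, 3 to 5 N at the mark) draws it back. The mark lies between 0.10 and 0.155 m.
- knob (a point): Middle of the orange knob on the boom's end: upright cylinder, 26 mm across and 40 mm tall, this point 200 mm above the table (knob from 180 to 220 mm). It stands on a thin neck, 7 mm high, over a black block 36 mm square (top 173 mm). The microscope, 32 mm across, hangs below the block down to 78 mm above the table. Take it from above.
- pointer (a point): Tip of the boom's yellow pointer over the scale ledge, 156 mm above the table; moves with the boom along the stand's y.
- clip: Fixed blue clip on the outer edge of the scale ledge: the mark. 16 (x) x 10 (y, along the scale) x 18 mm. Origin: centre of its underside, 142 mm above the table; axes as the stand's. The pointer is on the mark when it has the clip's y in the stand's frame; the pointer passes beside it without touching.
- screwdriver: screwdriver lying beside the stand, handle to its own -x. Loose; leave alone.
- flux_jar: small jar, 40 mm across, 50 mm tall. Loose; leave alone.
- multimeter: yellow multimeter, 140 x 75 x 36 mm. Loose; leave alone.
- solder_spool: grey spool, 60 mm across, 40 mm tall. Loose; leave alone.
- brush: small brush, lying on the table. Loose; leave alone.
Mind the look-alikes: they are no part of the job. Several things have the shape of the stage; the one meant has the colours described above.

How it is judged:
On the way, in this order (a step that is already met when the one before it is completed fails the run):
1. the carrier lies flat and square in the pocket, let go (horizontal distance between carrier and pocket below 0.005 m and z of carrier in the frame of pocket between -0.003 and 0.0025 m and angle between carrier's own z axis and vertical below 0.05 rad and angle between the y axis of carrier and the y axis of stage, either way round below 0.1 rad and contact force between the fingers and carrier below 0.05 N), for 0.2 s.
2. the lock button is pressed and the boom springs free (value of joint lock above 0.003 m and value of joint boom above 0.006 m).
3. the boom is pulled out and held with its pointer on the clip (y of pointer in the frame of clip between -0.005 and 0.005 m and contact force between the fingers and boom above 1 N and velocity of joint boom between -0.01 and 0.01 m/s), for 0.3 s.
At the end, for the whole second after the job is handed in: The carrier lies in the pocket (within 5 mm, at most 2.5 mm above the floor, tilted under 0.05 rad, square within 0.1 rad), not touched by the fingers; the boom is held still by the fingers (over 1 N, under 10 mm/s) with its pointer within 5 mm of the clip's middle (all of step 1 and all of step 3); the arm keeps its last pose, push and grip.
It fails at once if the carrier is dropped (contact force between the fingers and carrier below 0.05 N and linear speed of carrier above 0.5 m/s).
It fails at once if a bystander is moved by more than 30 mm (distance of any of screwdriver, flux_jar, multimeter, solder_spool, brush from where it was at the start of the episode above 0.03 m).
It also fails if it takes over 64 s, if anything falls off the work surface, if the arm or the gripper's body presses on something with over 40 N, if the wrist force passes 120 N, or if a joint passes its speed limit or range.

## Robot

A 6-joint arm with a two-finger parallel gripper is mounted at the origin on the work surface. World frame = base frame: x ahead of the robot, y to its left, z up, the work surface at z = 0. Lengths are in m, angles in rad, forces in N, time in s.
With the tool pointing down it reaches from about 0.325 to 0.775 m from the base axis. Payload 5.5 kg.
Tool frame: the origin (TCP) lies between the finger pads; the fingertips stand 8 mm ahead of it and the grasp point (between the pads) lies 11 mm behind it (nose_length is the distance from the TCP to the fingertips, in m); z points along the fingers, y is the line along which they close (so a half turn about z gives the same grasp; the last joint's range is limited). The gripper opens to 85 mm and grips with 20 to 120 N. Pads are 22 mm wide; open, the fingers measure 114 mm over their backs; the gripper's body (76 mm by 85 mm) begins 54 mm behind the grasp point. The pads swing forward as they close: fully open they stand 13 mm farther back than shut.
Start: joints at [1.091, 0.091, 1.231, -0, 1.82, -0.057], TCP at [0.246, 0.547, 0.239] pointing down, gripper open.
Joint ranges: [-2.87, 2.87], [-0.86, 2.18], [0.17, 2.46], [-1.51, 4.65], [0.06, 2.69], [-2.65, 2.65]. Speed limits (rad/s): [2.57, 2.57, 3.01, 3.14, 3.14, 3.14].

## Interface

Orientations are given as [roll, pitch, yaw] about the fixed x, y, z axes, in that order (R = Rz(yaw) Ry(pitch) Rx(roll)).
In Python, from workcell import * gives the robot as it stands. The module is installed in compiled form; this text tells all that it offers.
- The arm moves only by the tool move_arm, never from a script. Its argument "commands" is one flat list of numbers, 5 for each row, row after row: the opening in per cent of the stroke, from 0 (shut) to 100 (fully open), then the shift along the world's x, y, z in mm, then the turn about the world's z in degrees. A call has 1 to 5 rows; each row shifts and turns the commanded pose from where the row before left it; what a row does not reach is not made up. A row lasts 1/10 s, in which the tool goes at most 50 mm and 8.59 degrees, less where a joint would pass 70% of its speed; a pose out of reach is approached as far as the arm can. A call is refused whole if a number of a shift passes 50 or a number of a turn 8.59, either way. A call with a gripper value outside its range is refused whole. The fingers move at their own pace and stop on an object; "newtons" is the grip in N (left out, the last holds). Time passes only in rows, so rows that do not move let the fingers close. It gives the time, the measured TCP pose, the force, the opening and the grip force at its end, in the units of the state.
- sense(): the state, without advancing time (a new reading comes with each control period).
- read_camera(name): name is "scene" or "top"; returns a dict with "frame" (480x640x3 uint8, red, green, blue), "z_map" (480x640 float32, m along the optical axis (not along the pixel's ray), 0 where there is no reading), "fx", "fy", "cx", "cy" (pixels), "camera_from_world" (4x4, takes a point from world to camera coordinates). Camera axes: x right, y up, looking along -z (the intrinsics and any distortion apply to the point x, -y, -z); pixel columns grow to the right and rows downward; lengths in m; the calibration is good to about 2 mm. A picture is of the moment at which its call begins.
- finish_job(): hands the job in; it is judged then, once.
Trained networks look in a picture, given as the dict that the camera call returned (one of the last four; its "shot" number tells which), for a name from the list of things; names that differ only in an ending like _2 or _b are one class to them, and where a whole thing is asked for, a point or a joint stands for the part that bears it (a point fixed in the world has none). Each returns a list of dicts, best first, with "confidence" (0 to 1); they miss things now and then, are a little off and sometimes report something else, mostly with a low value. They report only what shows in the picture. A call takes as long as a camera call. They do not tell look-alikes from the thing itself.
- outline_of(thing, picture): "mask" (480x640 bool, what is visible of it).
- mark_of(thing, picture): "at" ([x, y, z] in m, in world coordinates, good to about 4 mm: a listed point, or the origin of a listed thing).
The state is a dict: "time": time; "qpos": joint angles; "qd": joint speeds; "effort": joint torques, N m; "ee_pos": TCP position; "tool_rot": TCP orientation; "force": force on the tool from outside, world axes, zero at the start; "wrist_torque": the same for the moment, N m; "opening": finger opening in m; "gripper_force": force on a finger pad.
Only numpy, scipy, OpenCV 4.12 (cv2) and the standard library are available. Lean on these libraries where they do the work, as an engineer would, in place of code of your own. Each camera call takes 0.05 s, during which the arm holds its last target. There are 200 camera calls.

## Working session

There is one attempt and no reset: what is moved stays moved. The work goes in short steps, Python scripts to look and compute and a tool call to move; the robot and the scene stay as the last step left them, time stands still between calls to the robot, and variables do not carry over. Pictures are saved under pics/ and viewed, at most 10 in all, crops included, and the job is handed in when it is done.

Besides the shell and the picture viewer there is one more tool, called as name(argument=value, ...) on one line, values as JSON. move_arm: Moves the arm, as the interface text tells. Its arguments: {"type":"object","properties":{"commands":{"type":"array"},"newtons":{"type":"number"}},"required":["commands"]}

```bash
mkdir -p pics
cat > h.py <<'E'
from workcell import *
import numpy as np, cv2
def world(p, mask):
    v,u=np.nonzero(mask&(p["z_map"]>0)); d=p["z_map"][v,u]
    c=np.stack([(u-p["cx"])/p["fx"]*d,-(v-p["cy"])/p["fy"]*d,-d,np.ones_like(d)])
    return (np.linalg.inv(p["camera_from_world"])@c)[:3].T
def pix(p,w):
    c=p["camera_from_world"]@np.append(w,1); return np.round([p["cx"]+p["fx"]*c[0]/-c[2],p["cy"]-p["fy"]*c[1]/-c[2]])
E
python3 - <<'E'
from h import *
for n in("top","scene"):
    p=read_camera(n); cv2.imwrite(f"pics/{n}0.png",p["frame"][...,::-1])
    for t in "carrier stage pocket stand lock_top knob pointer clip".split():
        for r in mark_of(t,p)[:4]: print(n,t,round(r["confidence"],2),np.round(r["at"],4),pix(p,r["at"]))
s=sense();print(s)
E
```

```text
top carrier 0.65 [ 0.5263  0.2569 -0.0008] [227. 222.]
top stage 0.77 [ 0.1901 -0.3314  0.0011] [461. 357.]
top stage 0.71 [ 0.4868 -0.0392  0.0009] [342. 237.]
top pocket 0.79 [ 0.4899 -0.0414  0.0075] [342. 236.]
top pocket 0.64 [ 0.1944 -0.33    0.0089] [461. 355.]
top pocket 0.6 [ 0.4891 -0.0381  0.0019] [341. 236.]
top stand 0.91 [ 0.5034 -0.2425  0.0008] [421. 230.]
top stand 0.56 [ 0.5472 -0.2469  0.1438] [435. 202.]
top lock_top 0.46 [ 0.5043 -0.2594  0.1763] [444. 218.]
top knob 0.62 [ 0.496  -0.1586  0.1992] [399. 220.]
top clip 0.39 [ 0.5508 -0.2436  0.1424] [433. 200.]
scene carrier 0.98 [ 0.5261  0.2594 -0.0061] [400. 238.]
scene carrier 0.22 [ 5.038e-01 -2.422e-01  5.000e-04] [265. 352.]
scene stage 0.86 [ 0.4912 -0.0412  0.0013] [321. 293.]
scene stage 0.61 [ 0.192  -0.3284 -0.0006] [144. 302.]
scene pocket 0.83 [ 0.4948 -0.0385  0.0108] [323. 291.]
scene pocket 0.68 [ 0.1932 -0.3332  0.0126] [141. 300.]
scene pocket 0.38 [ 0.5272 -0.4781  0.0006] [180. 447.]
scene pocket 0.28 [ 0.5002 -0.163   0.198 ] [286. 266.]
scene stand 0.91 [ 5.056e-01 -2.393e-01  1.000e-04] [26
[... 332 characters left out ...]
 325.]
{'time': 0.9, 'qpos': array([ 1.09127689e+00,  9.10908795e-02,  1.23068278e+00, -2.12528424e-06,
        1.81981971e+00, -5.66947306e-02]), 'qd': array([-1.59220748e-04,  1.00806226e-03, -3.83680857e-04, -2.98038837e-05,
       -1.65131408e-03, -3.58694711e-05]), 'effort': array([-7.16534742e-04, -4.58462334e+01, -4.18097556e+01, -3.74206384e-04,
        5.77078044e-04, -7.10705478e-06]), 'ee_pos': array([0.24620745, 0.54717051, 0.23929041]), 'tool_rot': array([-3.14159182e+00,  2.01561383e-06,  2.71876742e+00]), 'force': array([-0.72306007,  0.10600302, -0.11008259]), 'wrist_torque': array([ 0.00085083,  0.03143203, -0.03898161]), 'gripper_force': 0.0, 'opening': 0.08559930186960887}
```

View pics/top0.png

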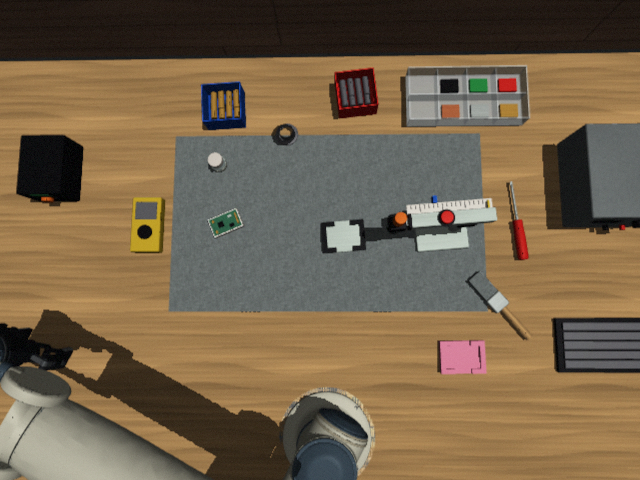

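View pics/scene0.png

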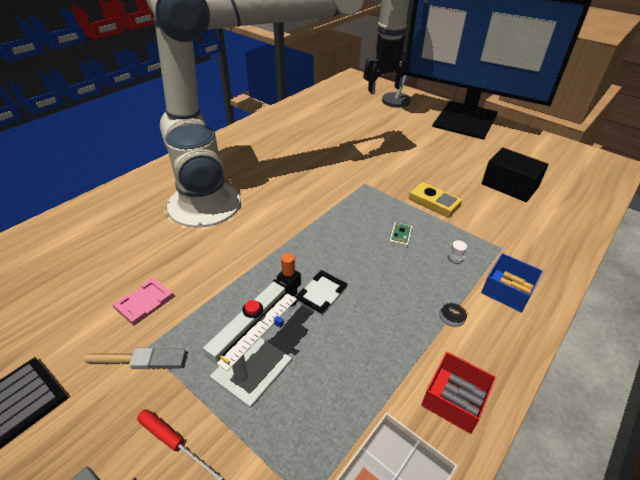

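The top view shows the carrier at (227,222), the true stage at (342,236), the stand with its red button at (447,217), the knob at (400,218) and the clip at (434,199). The pink plate at (462,357) is the look-alike. The scene view agrees: knob at (288,265), pointer near (226,360) and clip at (279,321). Next I'll get the yaws.

Run:
```python
from h import *
for n in("top","scene"):
    p=read_camera(n)
    for t,lo,hi in(("carrier",.012,.025),("stage",.004,.022),("stand",.16,.176),("stand",.006,.018),("lock_top",.174,.19),("knob",.205,.23),("clip",.150,.17),("pointer",.15,.165)):
        for o in outline_of(t,p)[:2]:
            w=world(p,o["mask"]); m=(w[:,2]>lo)&(w[:,2]<hi); w=w[m]
            if len(w)<8: print(n,t,len(w)); continue
            r=cv2.minAreaRect((w[:,:2]*1000).astype(np.float32))
            print(n,t,round(o["confidence"],2),len(w),np.round(r[0],1),np.round(r[1],1),round(r[2],1),"med",np.round(np.median(w,0)*1000,1))
```

```text
top carrier 0.21 956 [ 314.9 -428. ] [197.   41.2] 41.1 med [ 332.9 -410.9   17.9]
top stage 0.92 1328 [489.8 -43.5] [ 80.6 110.7] 4.8 med [490.5 -42.6  11.3]
top stage 0.73 1491 [ 192.3 -331. ] [ 78.2 110.2] 0.8 med [ 192.6 -331.2   11.1]
top stand 0.66 1293 [ 508.4 -256. ] [ 44.  234.1] 7.8 med [ 506.3 -263.2  169.9]
top stand 0.66 1111 [ 484.2 -289.9] [ 57.9 129.2] 4.5 med [ 482.4 -286.1   11.8]
top knob 0.96 129 [ 498.4 -157.7] [25.1 22.8] 68.4 med [ 497.3 -157.1  219.4]
top pointer 0.88 33 [ 497.1 -160.6] [31.5 41.2] 3.1 med [ 494.  -152.6  160.1]
scene carrier 0.78 370 [526.1 258.1] [49.9 83. ] 22.8 med [528.  253.8  17.1]
scene stage 0.9 1406 [ 193.2 -330.2] [ 82.5 109.4] 1.6 med [ 195.5 -332.2   11.1]
scene stage 0.77 1251 [491.2 -42. ] [ 80.1 111.3] 4.4 med [493.6 -43.8  11.1]
scene stand 0.9 1800 [ 519.3 -256.3] [ 58.4 233.7] 4.4 med [ 514.2 -283.4  169.7]
scene stand 0.9 2429 [ 511.8 -288.5] [110.1 131.2] 4.0 med [ 527.1 -290.4   11.9]
scene lock_top 0.59 163 [ 510.1 -264.7] [24.7 25.5] 78.0 med [ 511.6 -265.3  181.5]
scene knob 0.79 164 [ 500.9 -159.5] [23.3 26.4] 42.8 med [ 503.9 -162.6  218.9]
scene clip 0.59 64 [ 552.9 -243.2] [18.3 10. ] 4.2 med [ 554.8 -244.8  159.1]
scene clip 0.15 158 [ 515.  -254.1] [ 38.4 223.8] 8.5 med [ 517.5 -172.4  162. ]
scene pointer 0.91 104 [ 513.2 -253.5] [ 38.1 222.3] 7.4 med [ 518.  -170.6  158.6]
```

Run:
```python
from h import *
for n in("top","scene"):
    p=read_camera(n); w=world(p,p["z_map"]>0)
    for nm,c,lo,hi,R in(("carrier",(.526,.258),.011,.03,.07),("knob",(.499,-.159),.19,.23,.03),("lock",(.509,-.264),.175,.19,.03)):
        q=w[(np.hypot(w[:,0]-c[0],w[:,1]-c[1])<R)&(w[:,2]>lo)&(w[:,2]<hi)]
        r=cv2.minAreaRect((q[:,:2]*1000).astype(np.float32)); print(n,nm,len(q),np.round(r[0],1),np.round(r[1],1),round(r[2],1),np.round(np.median(q,0)*1000,1))
```

```text
top carrier 609 [524.8 258.2] [51.3 80.7] 22.4 [524.5 257.3  16.3]
top knob 152 [ 498.6 -158.1] [25.3 23.5] 87.4 [ 497.5 -156.9  218.7]
top lock 137 [ 509.2 -262. ] [28.9 26.6] 50.6 [ 507.8 -262.   181.7]
scene carrier 377 [526.3 257.6] [49.7 84. ] 22.8 [527.8 254.2  16.7]
scene knob 239 [ 500.7 -158.8] [25.4 25.6] 51.5 [ 505.3 -163.8  214.1]
scene lock 171 [ 510.  -264.8] [27.3 26.6] 49.3 [ 511.  -264.7  181.4]
```

move_arm(commands=[100,34,-35,0,-8.5,100,34,-35,0,-8.5,100,34,-35,0,-8.5,100,34,-35,0,-8.5,100,34,-35,0,-8.5], newtons=40)

```text
time: 2.4
ee_pos: [0.4172, 0.3707, 0.2395]
tool_rot: [3.141, -0.0, 1.971]
force: [0.1, 0.3, 0.9]
opening: 0.0854
gripper_force: 0.0
```

move_arm(commands=[100,36,-38,-30,0,100,36,-37,-30,0,100,36,-38,-30,0,100,0,0,-45,0,100,0,0,-40,0])

```text
time: 2.9
ee_pos: [0.507, 0.2767, 0.078]
tool_rot: [3.141, -0.0, 1.974]
force: [-0.1, -1.0, -0.6]
opening: 0.0855
gripper_force: 0.0
```

move_arm(commands=[100,0,0,-35,0,100,0,0,-12,0,100,0,0,0,0,100,0,0,0,0])

```text
time: 3.3
ee_pos: [0.5069, 0.2788, 0.0345]
tool_rot: [3.139, -0.0, 1.977]
force: [0.8, 0.0, 0.8]
opening: 0.085
gripper_force: 0.0
```

move_arm(commands=[100,9,-10,0,-0.6,100,9,-11,0,0,100,0,0,-12,0,100,0,0,-13,0,100,0,0,0,0])

```text
time: 3.8
ee_pos: [0.5222, 0.2564, 0.004]
tool_rot: [-3.136, -0.0, 1.966]
force: [0.4, 0.2, -0.7]
opening: 0.0854
gripper_force: 0.0
```

Run:
```python
from h import *
s=sense();print(s["ee_pos"],s["tool_rot"],s["force"])
p=read_camera("scene"); u,v=pix(p,[.526,.258,.02]).astype(int)
cv2.imwrite("pics/g1.png",cv2.resize(p["frame"][v-60:v+50,u-70:u+70,::-1],None,fx=4,fy=4))
```

```text
[0.52218663 0.25635368 0.00395561] [-3.13617732e+00 -2.29413054e-04  1.96615513e+00] [ 0.35858902  0.21128849 -0.65423898]
```

View pics/g1.png

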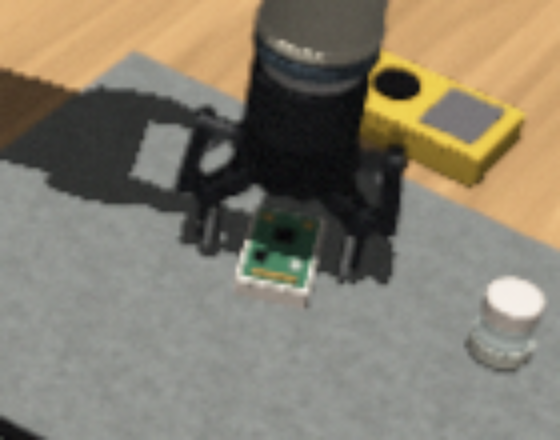

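The crop shows the open fingers straddling the carrier, which is centred near (275,255) in the crop. I'll trim the pose and close.

move_arm(commands=[100,3,1,5,0.1,100,0,0,0,0,100,0,0,0,0])

```text
time: 4.15
ee_pos: [0.5276, 0.2587, 0.0134]
tool_rot: [3.14, -0.0, 1.969]
force: [-0.5, -0.9, 0.2]
opening: 0.0851
gripper_force: 0.0
```

move_arm(commands=[45,0,0,0,0,45,0,0,0,0,30,0,0,0,0,30,0,0,0,0,30,0,0,0,0])

```text
time: 4.65
ee_pos: [0.5271, 0.2583, 0.0128]
tool_rot: [3.141, -0.0, 1.968]
force: [0.3, -0.4, 2.4]
opening: 0.0485
gripper_force: 43.1
```

move_arm(commands=[30,0,0,15,0,30,0,0,25,0,30,0,0,30,0,30,0,-10,20,-2,30,-1,-20,0,-4], newtons=50)

```text
time: 5.15
ee_pos: [0.5276, 0.2295, 0.1074]
tool_rot: [3.135, -0.001, 1.863]
force: [0.3, -0.6, -2.0]
opening: 0.0483
gripper_force: 53.2
```

move_arm(commands=[30,-6,-35,0,-3,30,-6,-35,0,-3,30,-6,-35,0,-3,30,-6,-35,0,-3,30,-6,-35,0,0])

```text
time: 5.65
ee_pos: [0.4954, 0.0519, 0.1029]
tool_rot: [3.142, 0.0, 1.653]
force: [0.8, -0.2, -2.5]
opening: 0.0481
gripper_force: 53.2
```

move_arm(commands=[30,-3,-30,0,0,30,-2,-25,0,0,30,0,-15,0,0,30,0,0,0,0,30,0,0,0,0])

```text
time: 6.15
ee_pos: [0.4909, -0.0167, 0.1027]
tool_rot: [3.141, -0.0, 1.653]
force: [-0.0, 0.4, -2.3]
opening: 0.0482
gripper_force: 53.2
```

```bash
cat > c.py <<'E'
from h import *
s=sense();print(s["ee_pos"],s["tool_rot"],s["opening"],s["gripper_force"])
e=s["ee_pos"]
for n in("top","scene"):
    p=read_camera(n); cv2.imwrite(f"pics/{n}_c.png",p["frame"][...,::-1])
    for t in("carrier","pocket"): 
        for r in mark_of(t,p)[:2]: print(n,t,round(r["confidence"],2),np.round(r["at"],4))
    w=world(p,p["z_map"]>0); u=p["frame"][p["z_map"]>0].astype(int)
    q=w[(np.hypot(*(w[:,:2]-e[:2]).T)<.07)&(abs(w[:,2]-e[2])<.015)&(u.sum(1)>120)]
    if len(q)>9:
        r=cv2.minAreaRect((q[:,:2]*1000).astype(np.float32)); print(n,len(q),np.round(r[0],1),np.round(r[1],1),round(r[2],1),np.round(np.median(q[:,2])*1000,1))
p1=p; u,v=pix(p,e).astype(int)
cv2.imwrite("pics/crop.png",cv2.resize(p["frame"][v-60:v+80,u-80:u+80,::-1],None,fx=4,fy=4))
E
python3 c.py
```

```text
[ 0.49094603 -0.01670466  0.10273256] [ 3.14149647e+00 -4.93213806e-04  1.65332062e+00] 0.04817939585721008 53.15350592136383
top carrier 0.62 [ 0.5506 -0.2476  0.1435]
top carrier 0.51 [0.5167 0.4583 0.0007]
top pocket 0.72 [ 0.4884 -0.0431  0.0093]
top pocket 0.57 [ 0.1933 -0.3292  0.0069]
top 107 [480.4 -16. ] [30.8 79.5] 1.7 106.0
scene carrier 0.85 [ 0.4941 -0.0162  0.0831]
scene carrier 0.69 [ 0.5092 -0.2684  0.1854]
scene pocket 0.93 [ 0.4915 -0.0404  0.0119]
scene pocket 0.87 [ 0.1916 -0.3346  0.0092]
scene 441 [493.7 -19.6] [78.5 61.2] 85.9 105.6
```

View pics/crop.png

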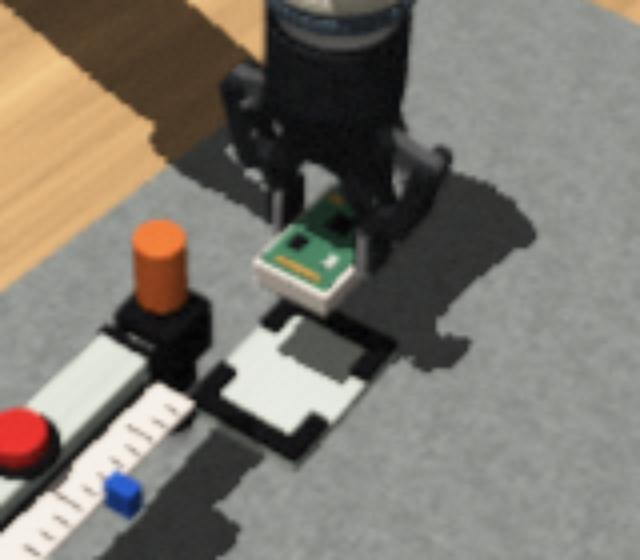

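The carrier hangs level between the pads at about (310,255) in the crop. The pocket is below it at (300,365) and the knob is clear at (160,265).

move_arm(commands=[30,0,-13,0,0,30,0,-13,-15,0,30,0,0,-25,0,30,0,0,-20,0,30,0,0,-6,0])

```text
time: 6.95
ee_pos: [0.4888, -0.0436, 0.0325]
tool_rot: [-3.136, -0.001, 1.653]
force: [0.1, -0.1, -1.8]
opening: 0.0483
gripper_force: 53.1
```

move_arm(commands=[30,0,0,0,0,30,0,0,0,0,30,0,0,0,0])

```text
time: 7.25
ee_pos: [0.4918, -0.0431, 0.0378]
tool_rot: [3.139, 0.001, 1.654]
force: [0.7, -0.3, -1.8]
opening: 0.0484
gripper_force: 53.1
```

```bash
python3 c.py
python3 - <<'E'
import cv2
im=cv2.imread("pics/top_c.png")[195:275,300:400]; a=cv2.resize(im,None,fx=5,fy=5,interpolation=2)
b=cv2.imread("pics/scene_c.png")[240:340,270:380]; b=cv2.resize(b,(440,400),interpolation=2); a=cv2.resize(a,(360,400)) if 0 else a[:, :350]
cv2.imwrite("pics/both.png",cv2.hconcat([a,b]))
E
```

```text
[ 0.49183853 -0.04308766  0.03776295] [3.13941169e+00 6.08895163e-04 1.65408690e+00] 0.04843017298954815 53.1178092956543
top carrier 0.5 [ 0.491  -0.0479  0.0262]
top pocket 0.72 [ 0.49   -0.0402  0.0109]
top pocket 0.59 [ 0.194  -0.3279  0.0087]
top 84 [484.5 -42.2] [37.7 79.1] 1.4 40.9
scene carrier 0.64 [ 0.4907 -0.038   0.0232]
scene pocket 0.74 [ 0.4897 -0.0399  0.012 ]
scene pocket 0.73 [ 0.1936 -0.3336  0.0132]
scene 416 [493.1 -50.4] [72.7 68.4] 79.6 40.7
```

View pics/both.png

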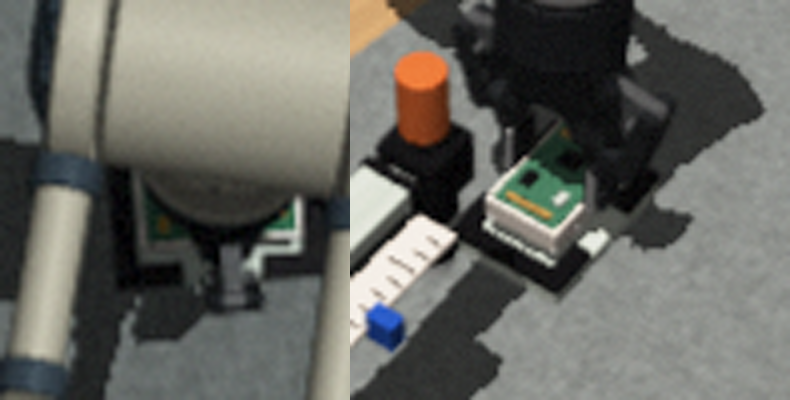

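The left crop shows the carrier centred over the stage, mostly hidden by the arm. The right crop shows it just above the rim and aligned with it, at about (535,205). I'll lower it gently.

move_arm(commands=[30,0,0,-3,0,30,0,0,-3,0,30,0,0,-2,0,30,0,0,0,0,30,0,0,0,0])

```text
time: 8.05
ee_pos: [0.4909, -0.0428, 0.0283]
tool_rot: [-3.141, -0.0, 1.654]
force: [-0.6, -0.2, -1.8]
opening: 0.0485
gripper_force: 53.1
```

move_arm(commands=[30,0,0,-2,0,30,0,0,-2,0,30,0,0,0,0,30,0,0,0,0,30,0,0,0,0])

```text
time: 8.55
ee_pos: [0.4911, -0.0428, 0.0245]
tool_rot: [3.141, 0.0, 1.654]
force: [0.3, -0.2, -2.2]
opening: 0.0485
gripper_force: 53.2
```

move_arm(commands=[30,0,0,-1,0,30,0,0,-1,0,30,0,0,0,0,30,0,0,0,0])

```text
time: 8.95
ee_pos: [0.4911, -0.0428, 0.0229]
tool_rot: [3.141, 0.0, 1.654]
force: [-2.0, -0.5, 2.1]
opening: 0.0484
gripper_force: 53.6
```

move_arm(commands=[70,0,0,0,0,85,0,0,0,0,90,0,0,0,0,90,0,0,0,0,90,0,0,15,0])

```text
time: 9.45
ee_pos: [0.4894, -0.0425, 0.0356]
tool_rot: [-3.137, -0.001, 1.654]
force: [-0.1, -0.8, 0.1]
opening: 0.0766
gripper_force: 0.0
```

move_arm(commands=[90,0,0,30,0,90,0,0,40,0,90,0,0,45,0,90,0,0,45,0,90,0,0,45,0])

```text
time: 9.95
ee_pos: [0.4906, -0.0427, 0.2457]
tool_rot: [3.14, 0.0, 1.654]
force: [0.7, -0.7, -0.0]
opening: 0.0768
gripper_force: 0.0
```

Run:
```python
from h import *
s=sense();print(s["ee_pos"],s["tool_rot"],s["opening"],s["force"])
for n in("top","scene"):
    p=read_camera(n); w=world(p,p["z_map"]>0)
    for nm,lo,hi in(("carrier",.021,.035),("rim",.012,.019)):
        q=w[(np.hypot(w[:,0]-.49,w[:,1]+.043)<.072)&(w[:,2]>lo)&(w[:,2]<hi)]
        r=cv2.minAreaRect((q[:,:2]*1000).astype(np.float32)) if len(q)>5 else None
        print(n,nm,len(q),r,np.round(np.percentile(q[:,2]*1000,[10,50,90]),1))
cv2.imwrite("pics/pl.png",cv2.resize(p["frame"][240:340,210:370,::-1],None,fx=4,fy=4))
```

```text
[ 0.49064423 -0.04269997  0.24567812] [3.14004465e+00 3.78443407e-04 1.65423996e+00] 0.07678154117385771 [ 0.70870107 -0.69809798 -0.01598247]
top carrier 306 ((492.39898681640625, -43.836334228515625), (51.7003288269043, 100.84678649902344), 7.735939025878906) [23.7 26.4 29.3]
top rim 349 ((490.15411376953125, -42.035736083984375), (77.81649017333984, 107.99897003173828), 4.571245193481445) [13.  15.6 18. ]
scene carrier 577 ((493.05413818359375, -41.58842468261719), (52.12932586669922, 83.76728820800781), 5.146470546722412) [24.5 26.7 28.7]
scene rim 454 ((490.91900634765625, -42.509124755859375), (79.5592041015625, 110.361328125), 4.762256622314453) [13.5 15.8 17.9]
```

View pics/pl.png

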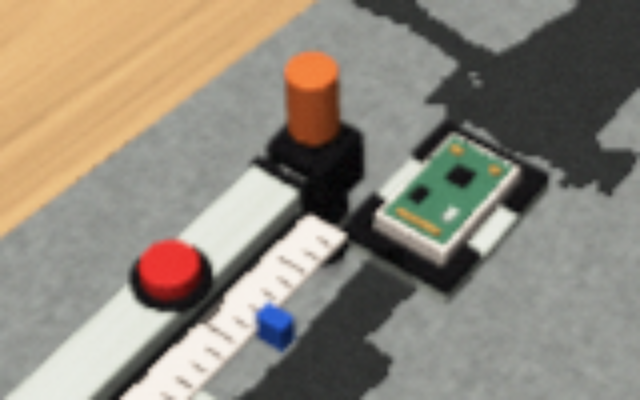

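The picture shows the carrier flat and square in the stage at (450,195), with its top at 26.5 mm, which is the seated height. Now the lock button, with the fingers shut.

move_arm(commands=[0,0,0,20,0,0,4,-40,0,0,0,4,-40,0,0,0,4,-40,0,0,0,4,-40,0,0], newtons=40)

```text
time: 10.55
ee_pos: [0.5069, -0.2042, 0.2633]
tool_rot: [3.141, 0.0, 1.655]
force: [-0.8, -0.8, 0.1]
opening: 0.0035
gripper_force: 0.0
```

move_arm(commands=[0,3,-40,0,0,0,0,-21,0,0,0,0,0,-30,0,0,0,0,-25,0,0,0,0,0,0])

```text
time: 11.05
ee_pos: [0.5085, -0.2633, 0.2034]
tool_rot: [-3.136, -0.004, 1.654]
force: [0.7, 0.1, -0.5]
opening: -0.0
gripper_force: 0.0
```

move_arm(commands=[0,0,0,0,0,0,0,0,0,0,0,0,0,0,0])

```text
time: 11.35
ee_pos: [0.5106, -0.2639, 0.2097]
tool_rot: [3.139, 0.002, 1.655]
force: [0.1, 0.1, 0.1]
opening: 0.0004
gripper_force: 0.0
```

move_arm(commands=[0,0,0,-10,0,0,0,0,-8,0,0,0,0,-3,0,0,0,0,-3,0,0,0,0,0,0])

```text
time: 11.85
ee_pos: [0.5101, -0.2637, 0.1843]
tool_rot: [3.141, 0.0, 1.654]
force: [-0.3, 1.4, 3.6]
opening: -0.0003
gripper_force: 1.9
```

move_arm(commands=[0,0,0,0,0,0,0,0,0,0])

```text
time: 12.05
ee_pos: [0.5101, -0.2637, 0.184]
tool_rot: [3.141, 0.0, 1.654]
force: [-0.5, 0.5, 5.1]
opening: -0.0005
gripper_force: 2.6
```

```bash
cat > k.py <<'E'
from h import *
s=sense();print(s["ee_pos"],s["force"],s["opening"],s["gripper_force"])
for n in("top","scene"):
    p=read_camera(n); cv2.imwrite(f"pics/k_{n}.png",p["frame"][...,::-1]); f=p["frame"].astype(int); w=world(p,p["z_map"]>0); c=cv2.cvtColor(p["frame"],cv2.COLOR_RGB2HSV)[p["z_map"]>0].astype(int)
    def show(nm,m):
        q=w[m]
        if len(q)>4: print(n,nm,len(q),"med",np.round(np.median(q,0)*1000,1),"ctr",np.round((q.min(0)+q.max(0))*500,1),"ext",np.round(np.ptp(q,axis=0)*1000,1))
    near=(abs(w[:,0]-.51)<.08)&(w[:,1]<.06)&(w[:,1]>-.42)
    show("knob",near&(w[:,2]>.185)&(w[:,2]<.225)&(c[:,0]>5)&(c[:,0]<15)&(c[:,1]>180)&(c[:,2]>80))
    show("clip",near&(w[:,2]>.145)&(w[:,2]<.17)&(c[:,0]>105)&(c[:,0]<125)&(c[:,1]>150))
    show("pointer",near&(w[:,2]>.147)&(w[:,2]<.165)&(c[:,0]>=20)&(c[:,0]<=32)&(c[:,1]>140)&(c[:,2]>90))
    for t in("pointer","clip","knob"):
        for r in mark_of(t,p)[:1]: print(n,t,round(r["confidence"],2),np.round(r["at"],4))
E
python3 k.py
```

```text
[ 0.51010513 -0.26371738  0.18402351] [-0.49886158  0.5459487   5.1153462 ] -0.0005143273088541937 2.6062940061092377
top knob 6 med [ 489.5 -128.4  220.9] ctr [ 489.  -125.4  219.6] ext [ 4.2 10.7  3.8]
top clip 35 med [ 549.7 -241.6  160.2] ctr [ 517.9 -177.3  160.6] ext [ 79.4 138.9  18.4]
top clip 0.41 [ 0.5506 -0.2446  0.1429]
top knob 0.61 [ 0.4951 -0.1263  0.1968]
scene knob 207 med [ 504.  -131.4  211.1] ctr [ 500.2 -127.3  203.8] ext [22.5 22.5 37.2]
scene clip 72 med [ 556.3 -245.3  157.4] ctr [ 538.6 -180.3  153.3] ext [ 46.4 136.3  16.6]
scene pointer 24 med [ 539.  -327.7  157.7] ctr [ 539.3 -327.7  157.9] ext [19.7  4.2  4.9]
scene pointer 0.81 [ 0.5492 -0.327   0.1562]
scene clip 0.48 [ 0.5505 -0.2414  0.139 ]
scene knob 0.78 [ 0.4944 -0.1295  0.1968]
```

The boom has sprung free by about 30 mm. Going to the knob.

move_arm(commands=[0,0,0,35,0,80,0,0,45,0,80,-4,40,0,0,80,-4,40,0,0,80,-4,40,0,0])

```text
time: 12.95
ee_pos: [0.4976, -0.1429, 0.2628]
tool_rot: [-3.141, -0.0, 1.653]
force: [1.2, -0.0, 0.2]
opening: 0.0578
gripper_force: 0.0
```

move_arm(commands=[80,-1,15,0,0,80,0,0,-15,0,80,0,0,0,0,80,0,0,0,0,80,0,0,0,0])

```text
time: 13.45
ee_pos: [0.4971, -0.1295, 0.2486]
tool_rot: [-3.141, 0.0, 1.653]
force: [-0.0, 0.3, -0.1]
opening: 0.0684
gripper_force: 0.0
```

```bash
python3 k.py
python3 - <<'E'
import cv2
cv2.imwrite("pics/k1.png",cv2.resize(cv2.imread("pics/k_scene.png")[200:380,200:380],None,fx=3.3,fy=3.3))
E
```

```text
[ 0.49708179 -0.12946754  0.2485715 ] [-0.01627532  0.32458326 -0.14918312] 0.06838462966112804 0.0
top pointer 12 med [ 538.  -326.8  156.9] ctr [ 537.8 -326.4  156.9] ext [11.9  4.5 11.3]
top knob 0.81 [ 0.495  -0.1252  0.1992]
scene knob 231 med [ 503.7 -130.8  211.1] ctr [ 500.1 -127.1  203.7] ext [22.7 23.6 36.9]
scene clip 67 med [ 557.  -245.3  157.3] ctr [ 554.8 -243.7  154. ] ext [14.   9.7 17.2]
scene pointer 24 med [ 538.4 -327.9  158. ] ctr [ 539.  -327.5  157. ] ext [17.3  3.9  5.9]
scene pointer 0.86 [ 0.5459 -0.3247  0.1563]
scene clip 0.67 [ 0.5517 -0.2402  0.1394]
scene knob 0.79 [ 0.496  -0.1299  0.1977]
```

View pics/k1.png

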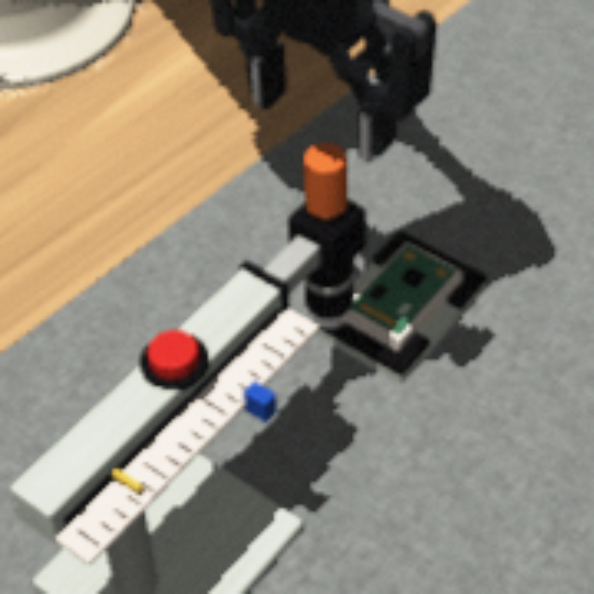

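The picture shows the boom out by 30 mm, with the knob at (325,180) centred under the open fingers. The pointer is at (127,478), the clip at (260,402), and the carrier is still seated at (405,290).

move_arm(commands=[80,0,1,-20,0,80,0,0,-20,0,80,0,0,-9,0,80,0,0,-4,0,80,0,0,0,0], newtons=50)

```text
time: 14.35
ee_pos: [0.4969, -0.1278, 0.1954]
tool_rot: [-3.141, -0.0, 1.654]
force: [0.1, -0.0, -0.1]
opening: 0.0685
gripper_force: 0.0
```

move_arm(commands=[20,0,0,0,0,10,0,0,0,0,10,0,0,0,0,10,0,0,0,0,10,0,0,0,0])

```text
time: 14.85
ee_pos: [0.4962, -0.1281, 0.1966]
tool_rot: [-3.14, 0.001, 1.654]
force: [-5.6, -0.3, 4.6]
opening: 0.0244
gripper_force: 49.4
```

move_arm(commands=[10,-1,10,0,0,10,-1,18,0,0,10,-2,20,0,0,10,-1,18,0,0,10,-1,10,0,0])

```text
time: 15.35
ee_pos: [0.4901, -0.0515, 0.1966]
tool_rot: [-3.141, 0.002, 1.654]
force: [-4.9, -3.7, 5.7]
opening: 0.0245
gripper_force: 49.5
```

move_arm(commands=[10,0,4,0,0,10,0,0,0,0,10,0,0,0,0])

```text
time: 15.65
ee_pos: [0.4899, -0.0483, 0.1966]
tool_rot: [-3.14, 0.002, 1.654]
force: [-7.8, -2.4, 5.5]
opening: 0.0245
gripper_force: 49.7
```

```bash
python3 k.py
python3 - <<'E'
import cv2
cv2.imwrite("pics/k2.png",cv2.resize(cv2.imread("pics/k_scene.png")[220:380,210:370],None,fx=3.7,fy=3.7))
E
```

```text
[ 0.4898758  -0.04834352  0.19660598] [-7.82772278 -2.35580414  5.5355259 ] 0.024522396828968757 49.66167390346527
top clip 36 med [ 549.8 -241.8  158.7] ctr [ 514.3 -138.1  155.8] ext [ 85.8 217.4  16.1]
top pointer 12 med [ 531.7 -247.3  157.4] ctr [ 531.5 -247.4  157.3] ext [11.6  2.9  4. ]
top clip 0.41 [ 0.5503 -0.2459  0.1444]
top knob 0.75 [ 0.4895 -0.047   0.2005]
scene knob 122 med [493.4 -55.9 209.6] ctr [491.8 -49.4 203.7] ext [18.  21.  37.2]
scene clip 65 med [ 556.8 -245.6  158.5] ctr [ 555.5 -243.7  154.1] ext [15.2  9.  15.9]
scene pointer 23 med [ 532.5 -248.7  157.5] ctr [ 531.9 -246.4  154.6] ext [20.6  8.2 10.2]
scene pointer 0.6 [ 0.5448 -0.2471  0.1543]
scene clip 0.6 [ 0.5508 -0.243   0.14  ]
scene knob 0.93 [ 0.49   -0.0519  0.1934]
```

View pics/k2.png

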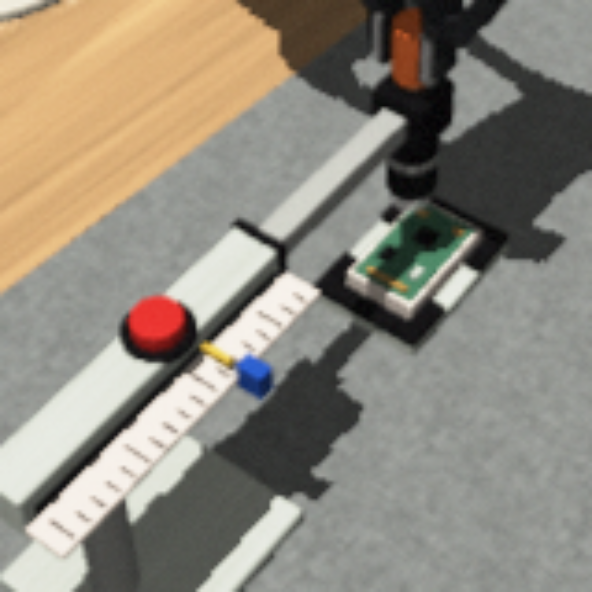

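The pointer at (218,352) is almost level with the clip at (255,374). By measurement it is 3–4 mm short.

move_arm(commands=[10,-1,2,0,0,10,0,1.5,0,0,10,0,0,0,0,10,0,0,0,0,10,0,0,0,0])

```text
time: 16.55
ee_pos: [0.4896, -0.0449, 0.1966]
tool_rot: [-3.141, 0.002, 1.653]
force: [-4.5, -3.4, 5.1]
opening: 0.025
gripper_force: 49.6
```

```bash
cat k.py > k3.py
cat >> k3.py <<'E'
print(s["ee_pos"])
E
python3 k3.py; python3 k3.py | grep -E "pointer|clip"
```

```text
[ 0.4895598  -0.04488254  0.19660987] [-4.49852497 -3.37750136  5.10998089] 0.02498850185691055 49.63973879814148
top clip 35 med [ 550.  -241.6  159.9] ctr [ 514.4 -136.8  159.5] ext [ 85.4 219.3  16. ]
top pointer 14 med [ 530.7 -243.9  157.7] ctr [ 530.3 -243.8  157.1] ext [13.9  4.5  6.6]
top clip 0.5 [ 0.5501 -0.2477  0.1418]
top knob 0.83 [ 0.4899 -0.0413  0.2022]
scene knob 118 med [492.9 -52.  210.7] ctr [491.7 -45.2 203.9] ext [19.3 20.4 37.6]
scene clip 67 med [ 557.3 -245.6  157.2] ctr [ 554.6 -243.9  153.7] ext [15.6  9.8 15.4]
scene pointer 23 med [ 530.7 -245.   157.3] ctr [ 531.9 -244.1  154.5] ext [18.3  6.3 10.9]
scene pointer 0.93 [ 0.5424 -0.2408  0.1549]
scene clip 0.52 [ 0.5507 -0.239   0.1356]
scene knob 0.82 [ 0.4884 -0.0483  0.1975]
[ 0.4895598  -0.04488254  0.19660987]
top clip 34 med [ 550.3 -242.   158.8] ctr [ 514.5 -137.9  158.5] ext [ 86.7 217.1  10.9]
top pointer 14 med [ 530.4 -243.5  158.4] ctr [ 530.5 -244.   157.8] ext [14.7  4.5  6.9]
top pointer 0.61 [ 0.4914 -0.0438  0.0125]
top clip 0.42 [ 0.5495 -0.2473  0.143 ]
scene clip 67 med [ 556.7 -245.7  158. ] ctr [ 555.  -243.   154.1] ext [13.5 10.  15.8]
scene pointer 22 med [ 530.4 -245.1  157.2] ctr [ 532.7 -244.2  155. ] ext [17.7  5.7 10.3]
scene pointer 0.67 [ 0.5421 -0.2415  0.1584]
scene clip 0.54 [ 0.5518 -0.2411  0.1375]
```

move_arm(commands=[10,0,0,0,0,10,0,0,0,0,10,0,0,0,0,10,0,0,0,0,10,0,0,0,0])

```text
time: 17.85
ee_pos: [0.4896, -0.0449, 0.1966]
tool_rot: [-3.141, 0.002, 1.653]
force: [-3.8, -3.3, 5.7]
opening: 0.0243
gripper_force: 49.6
```

```bash
python3 -c "
from workcell import *
print(finish_job())"
```

```text
the job is handed in; nothing more can be done
None
```

The job is handed in at about 18 s, with no verdict returned: the carrier is seated in the pocket and let go, the lock was pressed and the boom sprang free, and the arm is holding the boom with its pointer within about 1 mm of the clip's middle by my camera measurements.

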